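Hold the receipt printer's cover open for a paper change

ROBOT

A 6-joint arm with a two-finger parallel gripper is mounted at the origin on a cart in front of the work surface, level with it; the furniture and walls round the work are solid. World frame = base frame: x ahead of the robot, y to its left, z up, the work surface at z = 0. Lengths are in mm, angles in degrees, forces in N, time in s.
With the tool pointing down it reaches from about 300 to 850 mm from the base axis. Payload 4.2 kg.
Tool frame: the origin (TCP) lies at the very end of the fingers, on their centre line; the grasp point (between the pads) lies 19 mm behind it; z points along the fingers, y is the direction in which the jaws open and shut (so a half turn about z gives the same grasp; the last joint's range is limited). The gripper opens to 91 mm and grips with 3 to 60 N. Pads are 32 mm wide; open, the fingers measure 118 mm over their backs; the gripper's body (76 mm by 178 mm) begins 60 mm behind the grasp point.
Start: joints at [-71.734, 18.312, 89.639, -0, 72.044, -1.146], TCP at [191.108, -542.329, 213.976] pointing down, gripper open.
Joint ranges: [-177.97, 177.97], [-48.28, 115.42], [12.27, 149.76], [-77.06, 257.06], [2.81, 150.46], [-146.56, 146.56]. Speed limits (degrees/s): [147.25, 147.25, 180, 180, 180, 180].

INTERFACE

Orientations are given as [roll, pitch, yaw] about the fixed x, y, z axes, in that order (R = Rz(yaw) Ry(pitch) Rx(roll)).
In Python, from workcell import monitor, eyes, job gives the robot as it stands.
- The arm moves only by the tool move_arm, never from a script. Its argument "increments" is a list that holds one entry, the list of rows, each a list of 7 numbers: the opening, from 0 (shut) to 1 (fully open), then the shift along the tool's x, y, z in cm, then the turn, a rotation vector about the tool's x, y, z in rad. In form: [[[jaw, x, y, z, ax, ay, az], ...]]. A call has 1 to 12 rows; each row shifts and turns the pose as measured when the row begins, along the tool's axes as they then stand; what a row does not reach is not made up. A row lasts 1/8 s, in which the tool goes at most 62.5 mm and 10.7 degrees, less where a joint would pass 70% of its speed; a pose out of reach is approached as far as the arm can. A call is refused whole if a number of a shift passes 6.25 or a number of a turn 0.188, either way. A call with a gripper value outside its range is refused whole. The fingers move at their own pace and stop on an object; "force" is the grip in N (left out, the last holds). Time passes only in rows, so rows that do not move let the fingers close. It gives the time, the measured TCP pose, the force and the opening at its end, in the units of the state.
- monitor.state(): the state, without advancing time (a new reading comes with each control period).
- eyes.grab_frame(name): name is "side" or "top" or "wrist"; returns a dict with "color" (400x640x3 uint8, red, green, blue), "z_map" (400x640 float32, mm along the optical axis (not along the pixel's ray), 0 where there is no reading), "camera_matrix" (3x3 intrinsics, pixels), "dist_coeffs" ([k1, k2, p1, p2, k3] as OpenCV has them; the pictures are not rectified), "rvec" (rotation vector, rad) and "tvec" (3), from world to camera coordinates, as OpenCV has them. Camera axes: x right, y down, z forward; pixel columns grow to the right and rows downward; lengths in mm; the calibration is good to about 2 mm. A picture is of the moment at which its call begins.
- job.job_done(): hands the job in, once; it reports no verdict.
The state is a dict: "time_s": time; "qpos": joint angles; "qvel": joint speeds; "effort": joint torques, N m; "ee_pos": TCP position; "ee_rot": TCP orientation; "force": force on the tool from outside, world axes, zero at the start; "torque": the same for the moment, N m; "gripper_width": finger opening in mm.
Only numpy, scipy, OpenCV 4.12 (cv2) and the standard library are available. Lean on these libraries where they do the work, as an engineer would, in place of code of your own. Each camera call takes 0.05 s, during which the arm holds its last target. There are 200 camera calls.

TASK

The receipt printer needs a new paper roll: turn its cover-release knob clockwise to the stop and let go so that it springs back, which frees the cover. Then take the cover by its bar handle, raise it to 45 degrees from closed (within 6 degrees) and finish still holding it steady there, so that a colleague can drop the roll in. Leave the other things on the counter where they are.

Things in the scene. Friction and masses are not known exactly. Their poses are not given: they have to be found in the camera images.
- printer: receipt printer, grey and black box 190 (x) x 200 (y) mm, 86 high, fixed to the counter. Origin: centre of its underside; x points from its front (robot side) to its back, y to its left, z up. On top, left: the cover (172 long in x, 145 wide in y, front edge 2 mm behind the printer's front edge; top face 90 above the counter when closed); right: a strip with the release knob
- knob_grip (a point): grip point of the cover-release knob, on its upright axis, 130 mm above the counter, at x -40, y -72 mm in the printer's frame. Round flange 44 across (top 98 above the counter) with an upright grip bar 11 thick, 44 long, 38 tall (top 136). The point turns with the knob: x along the bar, y across it (fingers close along y). At rest the bar is parallel to the printer's x
- knob (a joint): turn of the release knob, rad: 0 at rest, grows clockwise seen from above, stop at 1.2. A spring turns it back to 0 when let go (0.16 N m at the stop). Its latch tab holds the closed cover down; past about 1.0 the cover is free, pops ajar by itself and stays ajar when the knob springs back
- cover_handle (a point): middle of the cover's bar handle: round bar 12 mm thick, parallel to the hinge (printer's y), on two posts 84 apart (72 clear between them) near the cover's front edge; bar axis 38 above the cover's top face, 128 above the counter when closed. Moves with the cover; its axes are the cover's (equal to the printer's when closed)
- cover_hinge (a point): point on the hinge axis of the cover, level with the middle of the handle, 84 mm above the counter, at the back of the printer. The axis runs along y; the handle bar is 143 mm in front of it and 44 mm above it when the cover is closed
- cover (a joint): opening angle of the cover, rad: 0 closed, grows as its front edge rises, limit 1.4. Latched 0 to 0.02; once unlatched it rests ajar at about 0.1; from any larger angle its weight and a light spring close it again (about 2 to 3 N at the handle)
- receipt_roll_0: bystander: spare paper roll, upright white cylinder 60 mm across, 57 high, close to the printer's right side; origin at the centre of its underside
- receipt_roll_1: bystander: second upright white paper roll 60 mm across, 57 high; origin at the centre of its underside
- stapler: bystander: stapler 33 x 136 x 43 mm; origin at the centre of its underside
- card_terminal: bystander: card terminal 165 x 72 x 46 mm; origin at the centre of its underside
- desk_bell: bystander: domed desk bell 84 mm across, 52 high; origin at the centre of its underside
- pin_tin: bystander: round tin 60 mm across, 21 high; origin at the centre of its underside
- ticket_pad_1: bystander: pad of tickets 131 x 69 x 12 mm; origin at the centre of its underside
- hook_stand: obstacle: garment hook stand, fixed on the counter at the left: foot plate 150 (x) x 130 (y) x 12 mm, a thin pole rising from its middle to 640 mm above the counter, bent over at the top towards the robot's left front, its hook hanging 300 to 640 mm high and up to 100 mm nearer the robot and 80 mm farther left than the pole. Keep the arm clear of it. Origin within 15 mm of the pole's foot

How it is judged (in metres and radians):
On the way, in this order (a step that is already met when the one before it is completed fails the run):
1. the release knob is turned clockwise to its stop (value of joint knob above 1.1 rad), for 0.1 s.
2. the knob is let go and has sprung back (value of joint knob below 0.15 rad and contact force between the fingers and knob below 0.2 N), for 0.2 s.
At the end, for the whole second after the job is handed in: the cover stands between 39 and 51 degrees (0.68 to 0.89 rad) open and still (under 0.05 rad/s), held by the gripper's fingers (over 0.5 N), with nothing else propping it; the knob is back at rest (below 0.15 rad) and not touched (all of step 2 and value of joint cover between 0.68 and 0.89 rad and velocity of joint cover between -0.05 and 0.05 rad/s and contact force between the fingers and cover above 0.5 N and contact force between each of receipt_roll_0, receipt_roll_1, stapler, card_terminal, desk_bell, pin_tin, ticket_pad_1 and cover below 0.2 N); the arm keeps its last pose, push and grip.
It fails at once if a bystander is moved more than 20 mm (distance of any of receipt_roll_0, receipt_roll_1, stapler, card_terminal, desk_bell, pin_tin, ticket_pad_1 from where it was at the start of the episode above 0.02 m).
It also fails if it takes over 51 s, if anything falls off the work surface, if the arm or the gripper's body presses on something with over 40 N, if the wrist force passes 120 N, or if a joint passes its speed limit or range.

## Working session

There is one attempt and no reset: what is moved stays moved. The work goes in short steps, Python scripts to look and compute and a tool call to move; the robot and the scene stay as the last step left them, time stands still between calls to the robot, and variables do not carry over. Pictures are saved under pics/ and viewed, about 8 in all and at most 12, crops included, and the job is handed in when it is done.

Besides the shell and the picture viewer there is one more tool, called after "Emit:" as a command line: name --argument value ..., lists and objects as JSON in quotes. move_arm: Moves the arm, as the interface text tells. Its arguments: {"type":"object","properties":{"increments":{"type":"array"},"force":{"type":"number"}},"required":["increments"]}

```bash
mkdir -p pics; cat > h.py <<'E'
import numpy as np, cv2
from workcell import monitor, eyes, job
def grab(n):
    f=eyes.grab_frame(n); f['R']=cv2.Rodrigues(np.array(f['rvec'],float))[0]; f['t']=np.array(f['tvec'],float).ravel(); return f
def cloud(f):
    K=np.array(f['camera_matrix'],float); h,w=f['z_map'].shape
    u,v=np.meshgrid(np.arange(w),np.arange(h))
    p=cv2.undistortPoints(np.stack([u,v],-1).reshape(-1,1,2).astype(np.float64),K,np.array(f['dist_coeffs'],float)).reshape(h,w,2)
    z=f['z_map'].astype(float); c=np.dstack([p*z[...,None],z])
    P=(c-f['t'])@f['R']; P[z==0]=np.nan; return P
def save(f,n): cv2.imwrite('pics/'+n,f['color'][...,::-1])
E
python3 - <<'E'
from h import *
for n in ('top','side'):
    f=grab(n); save(f,n+'0.png'); np.savez('/tmp/'+n,P=cloud(f),c=f['color']); print(n,-f['R'].T@f['t'])
print(monitor.state())
E
```

```text
top [ 407.19009594 -133.78083275 1248.14340712]
side [303.63919005 698.64936408 707.90609967]
{'time_s': 0.1, 'qpos': array([-7.17344014e+01,  1.83488612e+01,  8.96987947e+01, -1.94656802e-03,
        7.20441182e+01, -1.14611816e+00]), 'qvel': array([ 0.01261859, -0.08161187, -0.0580728 , -0.00759015,  0.11691207,
       -0.03281536]), 'effort': array([ 2.26577195e-04, -4.13332665e+01, -2.32510668e+01,  7.27899279e-02,
        4.21944063e-02, -5.63641072e-05]), 'ee_pos': array([ 190.9520472 , -541.89356568,  213.19971223]), 'ee_rot': array([-1.79908207e+02,  1.47416723e-05,  1.94123184e+01]), 'force': array([ 0.3088183 , -0.26115437, -0.22225531]), 'torque': array([0.01411946, 0.01124016, 0.02087862]), 'gripper_width': 91.18222227357336}
```

View pics/top0.png

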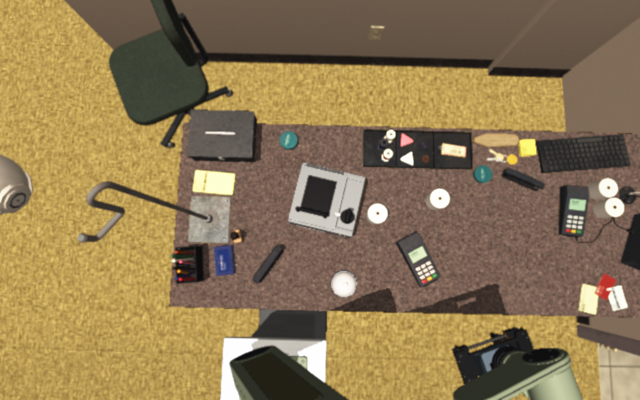

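View pics/side0.png

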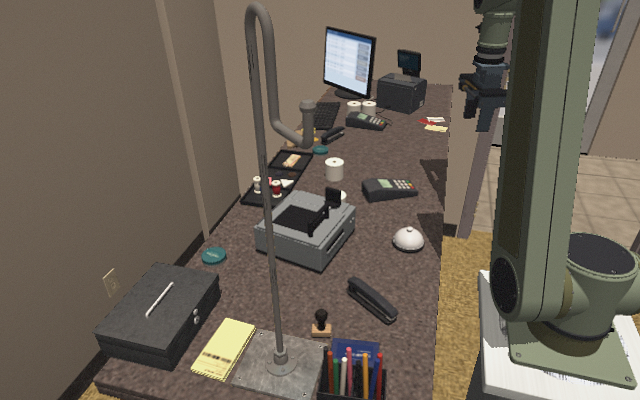

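The top view shows the printer at about (327,200), turned slightly, with the handle at (313,211), the knob at (348,214), roll_0 at (377,213), the bell at (344,284) and the pole foot at (208,218). I'll measure these from the depth data.

```bash
python3 - <<'E'
from h import *
d=np.load('/tmp/top.npz'); P=d['P']
def at(u,v): print((u,v),np.round(np.nanmedian(P[v-1:v+2,u-1:u+2].reshape(-1,3),0)))
for q in [(327,200),(313,211),(348,214),(377,213),(344,284),(208,218),(268,263),(420,258),(440,198),(90,190)]: at(*q)
sub=np.zeros(P.shape[:2],bool); sub[155:245,280:368]=1
m=sub&(P[...,2]>70)&(P[...,2]<160)
n,l,s,c=cv2.connectedComponentsWithStats(m.astype(np.uint8)); k=1+s[1:,4].argmax(); m=l==k; print(s[k])
r=cv2.minAreaRect(P[m][:,:2].astype(np.float32)); print('rect',r, cv2.boxPoints(r).round())
m2=m&(P[...,2]>82)&(P[...,2]<89); print(m2.sum())
h=m&(P[...,2]>112)
n,l,s,c=cv2.connectedComponentsWithStats(h.astype(np.uint8))
for k in range(1,n):
    q=P[l==k]; 
    if len(q)>5: print(len(q),q.mean(0).round(1),q[:,2].max().round(),c[k],cv2.minAreaRect(q[:,:2].astype(np.float32)))
# rolls etc. footprints
for nm,(u,v),R in [('r0',(377,213),16),('bell',(344,284),18)]:
    w=P[v-R:v+R,u-R:u+R].reshape(-1,3); w=w[(w[:,2]>30)]; print(nm,cv2.minEnclosingCircle(w[:,:2].astype(np.float32)))
c=cv2.resize(d['c'][150:300,240:440],None,fx=4,fy=4,interpolation=cv2.INTER_CUBIC); cv2.imwrite('pics/crop.png',c[...,::-1])
E
```

```text
(327, 200) [ 580. -154.   93.]
(313, 211) [ 541. -113.  133.]
(348, 214) [ 534. -215.  136.]
(377, 213) [ 552. -315.   39.]
(344, 284) [ 329. -212.   52.]
(208, 218) [520. 218.  46.]
(268, 263) [386.  24.  40.]
(420, 258) [ 413. -448.   37.]
(440, 198) [ 603. -511.   48.]
(90, 190) [ 754. 1210. -947.]
[ 288  162   77   75 4009]
rect ((586.5137329101562, -152.04644775390625), (200.0583038330078, 190.75318908691406), 77.90455627441406) [[ 472. -230.]
 [ 659. -270.]
 [ 701.  -74.]
 [ 514.  -34.]]
1413
136 [ 539.7 -106.2  132.8] 139.0 [310.70588235 211.24264706] ((540.2471313476562, -105.7958984375), (94.16252136230469, 11.855125427246094), 77.35478210449219)
59 [ 531.2 -213.3  134. ] 140.0 [347.44067797 215.03389831] ((531.570068359375, -213.72157287597656), (10.912924766540527, 42.421165466308594), 77.69165802001953)
r0 ((549.0734252929688, -310.7488708496094), 29.94948387145996)
bell ((327.6309814453125, -212.339111328125), 32.589351654052734)
```

View pics/crop.png

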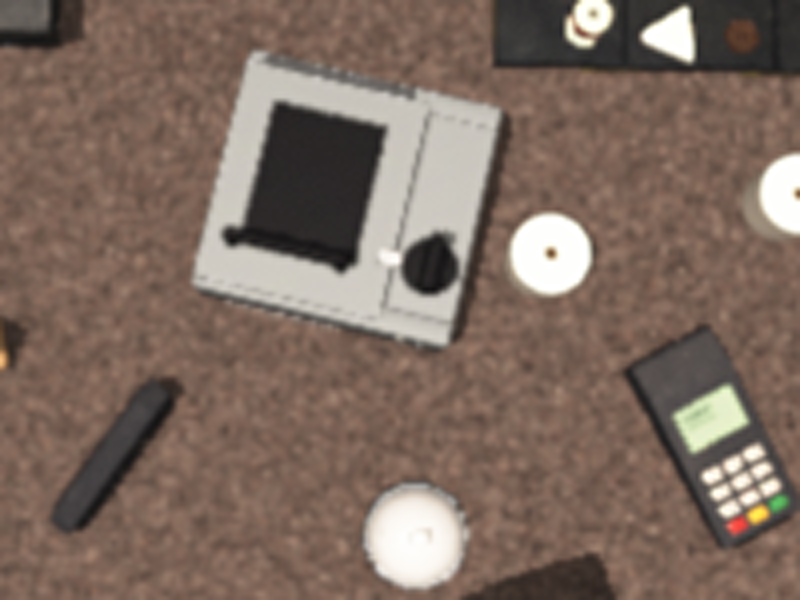

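The printer centre is at about (586.5, -152) with yaw -12.2°. The knob is at (531.8, -213.7), and the handle at (540, -106). To keep joint 6 in range I'll grip the knob at yaw about 168°, since yaw -12° would pass the limit. First, translate to above the knob.

Emit:
move_arm --increments '[[[0.4,4.8,-2.2,0,0,0,0],[0.4,4.8,-2.2,0,0,0,0],[0.4,4.8,-2.2,0,0,0,0],[0.4,4.8,-2.2,0,0,0,0],[0.4,4.8,-2.2,0,0,0,0],[0.4,4.8,-2.2,0,0,0,0],[0.4,4.8,-2.2,0,0,0,0],[0.4,4.8,-2.2,0,0,0,0],[0.4,4.0,-1.8,0,0,0,0]]]' --force 30

```text
time_s: 1.23
ee_pos: [534.1, -210.3, 209.5]
ee_rot: [-179.7, 0.2, 19.0]
force: [0.1, -0.2, -0.1]
gripper_width: 36.7
```

Emit:
move_arm --increments '[[[0.4,0,0,0,0,0,-0.185],[0.4,0,0,0,0,0,-0.185],[0.4,0,0,0,0,0,-0.185],[0.4,0,0,0,0,0,-0.185],[0.4,0,0,0,0,0,-0.185],[0.4,0,0,0,0,0,-0.185],[0.4,0,0,0,0,0,-0.185],[0.4,0,0,0,0,0,-0.185],[0.4,0,0,0,0,0,-0.185],[0.4,0,0,0,0,0,-0.185],[0.4,0,0,0,0,0,-0.185],[0.4,0,0,0,0,0,-0.185]]]'

```text
time_s: 2.72
ee_pos: [533.4, -205.0, 202.6]
ee_rot: [-180.0, -1.1, 148.1]
force: [0.4, 0.2, -1.0]
gripper_width: 36.3
```

Emit:
move_arm --increments '[[[0.4,0,0,0,0,0,-0.175],[0.4,0,0,0,0,0,-0.17],[0.4,0,0,0,0,0,0]]]'

```text
time_s: 3.1
ee_pos: [532.5, -204.7, 201.0]
ee_rot: [179.6, -1.3, 168.5]
force: [-0.1, -0.5, -0.1]
gripper_width: 36.3
```

```bash
cat >> h.py <<'E'
from scipy.spatial.transform import Rotation as Rn
def togo(target,s=None):
    s=s or monitor.state(); R=Rn.from_euler('xyz',s['ee_rot'],degrees=True).as_matrix()
    return (R.T@(np.array(target)-s['ee_pos'])/10).round(2)
E
python3 - <<'E'
from h import *
f=grab('wrist'); save(f,'w0.png'); P=cloud(f); s=monitor.state(); print(s['ee_pos'],s['ee_rot'])
m=(P[...,2]>120)&(P[...,2]<150)
n,l,st,c=cv2.connectedComponentsWithStats(m.astype(np.uint8))
for k in range(1,n):
    q=P[l==k]
    if len(q)>80: print(len(q),q.mean(0).round(1),c[k],cv2.minAreaRect(q[:,:2].astype(np.float32)))
print(togo([531.8,-213.7,111]))
E
```

```text
[ 532.47995608 -204.66405817  201.04664942] [179.57166426  -1.26191995 168.43489234]
995 [ 527.5 -212.1  134.9] [300.44221106 211.13869347] ((528.8283081054688, -212.47940063476562), (10.616458892822266, 43.34566879272461), 78.3366928100586)
2188 [ 536.4 -107.2  133. ] [451.23583181 193.35329068] ((537.6954956054688, -105.59453582763672), (95.3798828125, 11.632378578186035), 77.86720275878906)
[-0.31 -0.97  8.99]
```

View pics/w0.png

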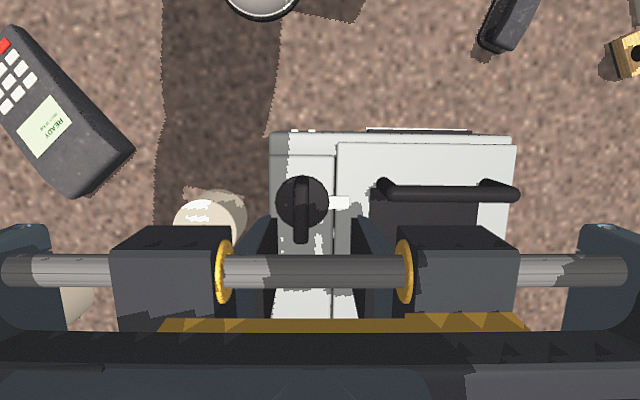

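The wrist view shows the knob bar at (301,210) between the fingers and the handle at (451,193). Both views agree: knob at about (530.3, -213), and the bar's direction matches the tool yaw. Next: centre, descend, check.

Emit:
move_arm --increments '[[[0.4,0,-0.9,0,0,-0.022,0],[0.4,0,0,3.0,0,0,0],[0.4,0,0,2.0,0,0,0],[0.4,0,0,0,0,0,0]]]'

```text
time_s: 3.65
ee_pos: [530.2, -215.2, 150.2]
ee_rot: [179.6, 0.2, 168.0]
force: [-0.1, -0.1, 1.0]
gripper_width: 36.4
```

```bash
python3 - <<'E'
from h import *
s=monitor.state(); print(s['ee_pos'],s['ee_rot'],s['qpos'],togo([530.3,-213,112]))
E
```

```text
[ 530.17818036 -215.21725732  150.21091496] [179.63728702   0.22460595 168.01128418] [ -23.48032281   20.67409592   95.74834378    0.44744334   63.43041776
 -101.69193927] [0.05 0.2  3.82]
```

Emit:
move_arm --increments '[[[0.4,0,0.2,2.0,0,0,0],[0.4,0,0,1.7,0,0,0],[0.4,0,0,0,0,0,0]]]'

```text
time_s: 4.03
ee_pos: [532.1, -214.8, 115.5]
ee_rot: [179.7, 0.6, 167.8]
force: [-0.1, -0.2, 0.9]
gripper_width: 36.6
```

Emit:
move_arm --increments '[[[0,0,0,0,0,0,0],[0,0,0,0,0,0,0],[0,0,0,0,0,0,0],[0,0,0,0,0,0,0]]]' --force 30

```text
time_s: 4.53
ee_pos: [533.8, -214.1, 118.3]
ee_rot: [179.6, 0.8, 167.7]
force: [0.8, -0.9, -4.1]
gripper_width: 10.8
```

Emit:
move_arm --increments '[[[0,0.25,0,0.4,0,0,0.1],[0,0,0,0.1,0,0,0.15],[0,0,0,0.1,0,0,0.15],[0,0,0,0.1,0,0,0.15],[0,0,0,0.1,0,0,0.15],[0,0,0,0.1,0,0,0.15],[0,0,0,0.1,0,0,0.15]]]'

```text
time_s: 5.4
ee_pos: [531.5, -216.7, 118.2]
ee_rot: [179.1, 0.7, 108.9]
force: [-1.2, 1.5, 5.0]
gripper_width: 10.7
```

```bash
python3 - <<'E'
from h import *
s=monitor.state(); print(s['ee_pos'],s['ee_rot'],s['force'],s['torque'],togo([531,-213,114]))
E
```

```text
[ 531.45856901 -216.65191221  118.20296202] [179.07960811   0.67245574 108.92635269] [-1.15187453  1.49536422  5.04610092] [0.04227434 0.56758234 0.18592899] [0.37 0.07 0.42]
```

Emit:
move_arm --increments '[[[0,0.2,0,0.1,0,0,0.1],[0,0.1,0,0.1,0,0,0.1],[0,0,0,0.1,0,0,0.08],[0,0,0,0.05,0,0,0.05],[0,0,0,0.05,0,0,0.05]]]'

```text
time_s: 6.02
ee_pos: [531.0, -217.4, 118.3]
ee_rot: [178.8, 0.9, 87.3]
force: [0.8, 0.6, 0.9]
gripper_width: 14.9
```

```bash
python3 - <<'E'
from h import *
f=grab('wrist'); save(f,'w1.png')
s=monitor.state(); print(s['ee_pos'],s['ee_rot'],s['force'],s['torque'])
E
```

```text
[ 530.99111741 -217.35753746  118.27006913] [178.79013905   0.90767654  87.24743299] [-0.47623069  0.35556202  0.98135826] [0.17045722 0.0617325  1.25722945]
```

View pics/w1.png

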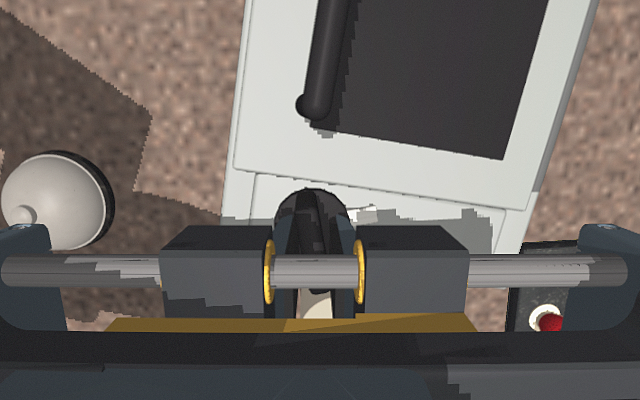

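The fingers turned 80° against the 68.8° stop. The reaction torque is 1.26 N m and the bar is twisted in the pads, so the knob is at its stop. The bar shows at (315,215). Next I'll turn it back, let go and lift.

Emit:
move_arm --increments '[[[0,0,0,0.1,0,0,-0.16],[0,0,0,0.05,0,0,-0.16],[0,0,0,0.05,0,0,-0.16],[0,0,0,0.05,0,0,-0.16],[0,0,0,0.05,0,0,-0.16],[0,0,0,0.05,0,0,-0.16],[0,0,0,0.05,0,0,-0.16],[0,0,0,0.05,0,0,-0.16],[0,0,0,0.05,0,0,-0.1]]]'

```text
time_s: 7.2
ee_pos: [534.7, -214.0, 118.2]
ee_rot: [-179.8, 1.7, 168.9]
force: [-0.2, 1.2, 2.5]
gripper_width: 11.0
```

Emit:
move_arm --increments '[[[0.4,0,0,0,0,0,0],[0.4,0,0,0,0,0,0],[0.4,0,0,0,0,0,0],[0.4,0,0,-2.5,0,0,0],[0.4,0,0,-4,0,0,0],[0.4,0,0,-4,0,0,0],[0.4,0,0,0,0,0,0]]]'

```text
time_s: 8.07
ee_pos: [531.4, -213.8, 225.9]
ee_rot: [-179.7, 1.7, 168.6]
force: [0.1, -0.4, -0.8]
gripper_width: 37.0
```

```bash
python3 - <<'E'
from h import *
f=grab('wrist'); save(f,'w2.png'); P=cloud(f); s=monitor.state(); print(s['time_s'],s['ee_pos'],s['ee_rot'])
m=(P[...,2]>118)&(P[...,2]<165)
n,l,st,c=cv2.connectedComponentsWithStats(m.astype(np.uint8))
for k in range(1,n):
    q=P[l==k]
    if len(q)>80: print(len(q),q.mean(0).round(1),c[k],cv2.minAreaRect(q[:,:2].astype(np.float32)))
E
```

```text
8.125 [ 530.25664233 -213.32889305  223.82177711] [-179.75163321    1.46428333  168.56922355]
819 [ 527.2 -212.3  134.9] [314.73626374 196.04273504] ((529.0751342773438, -212.56492614746094), (10.926874160766602, 42.8033447265625), 78.30762481689453)
2386 [ 540.7 -107.9  144. ] [459.33235541 189.77200335] ((541.5184326171875, -106.09188842773438), (95.96875762939453, 14.533109664916992), 77.66199493408203)
```

View pics/w2.png

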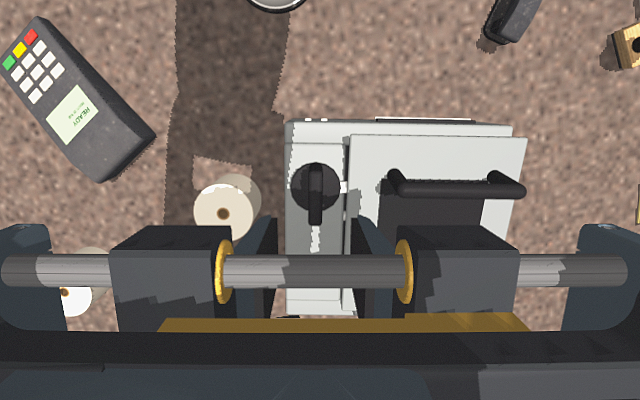

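The cover is ajar: the handle now reads 144 high, against 133 closed, and sits at (455,188). The knob bar, at (315,196), is back at rest. Now I'll turn to yaw 78° and move over the handle.

Emit:
move_arm --increments '[[[0.5,0,0,0,0,0.025,0],[0.5,0,0,0,0,0,0.176],[0.5,0,0,0,0,0,0.176],[0.5,0,0,0,0,0,0.176],[0.5,0,0,0,0,0,0.176],[0.5,0,0,0,0,0,0.176],[0.5,0,0,0,0,0,0.176],[0.5,0,0,0,0,0,0.176],[0.5,0,0,0,0,0,0.176],[0.5,0,0,0,0,0,0.176],[0.5,0,0,0,0,0,0]]]'

```text
time_s: 9.5
ee_pos: [524.7, -211.0, 205.3]
ee_rot: [-177.6, 0.1, 74.8]
force: [0.0, -0.8, 0.4]
gripper_width: 45.9
```

```bash
python3 - <<'E'
from h import *
s=monitor.state(); print(s['ee_pos'],s['ee_rot'],togo([543.5,-106.5,122]))
E
```

```text
[ 524.71762141 -211.00928903  205.26655412] [-1.77635334e+02  6.15836231e-02  7.47742983e+01] [10.59 -0.59  8.35]
```

Emit:
move_arm --increments '[[[0.5,0,0,0,-0.04,0,-0.052],[0.5,5.3,-0.3,0,0,0,0],[0.5,5.3,-0.3,0,0,0,0],[0.5,0,0,0,0,0,0]]]'

```text
time_s: 10.0
ee_pos: [540.2, -104.2, 201.1]
ee_rot: [-179.5, -0.0, 78.4]
force: [-0.2, -0.8, 0.2]
gripper_width: 45.6
```

```bash
python3 - <<'E'
from h import *
s=monitor.state(); print(s['ee_pos'],s['ee_rot'],togo([543.5,-106.5,122]))
E
```

```text
[ 540.21187853 -104.19511464  201.11682298] [-1.79528970e+02 -1.08925389e-02  7.84309358e+01] [-0.16  0.43  7.91]
```

Emit:
move_arm --increments '[[[0.5,-0.15,0.4,3.0,0,0,0],[0.5,0,0,2.5,0,0,0],[0.5,0,0,1.5,0,0,0],[0.5,0,0,0,0,0,0]]]'

```text
time_s: 10.5
ee_pos: [543.2, -108.7, 127.9]
ee_rot: [-179.4, 0.1, 78.9]
force: [-0.1, -0.6, 0.7]
gripper_width: 45.6
```

```bash
python3 - <<'E'
from h import *
s=monitor.state(); print(s['ee_pos'],s['ee_rot'],s['force'],togo([543.5,-106.5,122]))
E
```

```text
[ 543.19230193 -108.70528974  127.86416216] [-1.79400760e+02  1.15254906e-01  7.88865526e+01] [-0.10754532 -0.55997967  0.70860583] [ 0.22 -0.01  0.59]
```

Emit:
move_arm --increments '[[[0.5,0.1,0,0.5,0,0,0.015],[0,0,0,0,0,0,0],[0,0,0,0,0,0,0],[0,0,0,0,0,0,0],[0,0,0,0,0,0,0],[0,0,0,0,0,0,0]]]' --force 25

```text
time_s: 11.25
ee_pos: [542.8, -108.2, 124.9]
ee_rot: [-179.4, 0.1, 78.0]
force: [0.2, -0.5, -1.5]
gripper_width: 10.9
```

```bash
python3 - <<'E'
from h import *
s=monitor.state(); print(s['ee_pos'],s['ee_rot'],s['force'],s['gripper_width'])
E
```

```text
[ 542.79150982 -108.21642153  124.93618224] [-1.79416172e+02  1.45437216e-01  7.79785437e+01] [ 0.15737967 -0.53743075 -1.49486257] 10.930910750176112
```

Emit:
move_arm --increments '[[[0,0,0.43,-0.93,0,0,0],[0,0,0.49,-0.9,0,0,0],[0,0,0.55,-0.86,0,0,0],[0,0,0.61,-0.82,0,0,0],[0,0,0.67,-0.78,0,0,0]]]'

```text
time_s: 11.88
ee_pos: [568.3, -113.7, 168.3]
ee_rot: [-178.8, 0.2, 78.0]
force: [-3.8, 0.5, -1.6]
gripper_width: 11.1
```

```bash
cat > arc.py <<'E'
from h import *
s=monitor.state(); R=Rn.from_euler('xyz',s['ee_rot'],degrees=True).as_matrix()
g=s['ee_pos']-19*R[:,2]; a=np.radians(-12.2)
lx=np.array([np.cos(a),np.sin(a)])@(g[:2]-[586.5,-152.0])
rx,rz=88-lx,g[2]-84
print(s['time_s'],s['ee_pos'],s['ee_rot'],'F',s['force'],s['torque'],'w',s['gripper_width'])
print('r',np.hypot(rx,rz),'open',np.degrees(np.arctan2(rz,rx))-17.1,'local y',np.array([-np.sin(a),np.cos(a)])@(g[:2]-[586.5,-152.0]))
E
python3 arc.py
```

```text
11.875 [ 568.29118867 -113.74720951  168.28213475] [-1.78845611e+02  1.70247363e-01  7.79744770e+01] F [-3.80206324  0.49979392 -1.63305575] [ 0.04842189  0.86536674 -0.11785159] w 11.066673080268895
r 153.45471058794044 open 25.20063310348091 local y 33.59852208840001
```

Emit:
move_arm --increments '[[[0,0,0.72,-0.73,0,0,0],[0,0,0.77,-0.68,0,0,0],[0,0,0.81,-0.63,0,0,0],[0,0,0.85,-0.57,0,0,0],[0,0,0,0,0,0,0]]]'

```text
time_s: 12.5
ee_pos: [601.1, -120.9, 197.9]
ee_rot: [-178.8, 0.2, 78.0]
force: [-2.5, -0.9, -2.6]
gripper_width: 11.3
```

```bash
python3 arc.py
```

```text
12.5 [ 601.05840343 -120.87398642  197.9495809 ] [-178.79525152    0.19943697   77.97969649] F [-2.45387842 -0.92516933 -2.64563281] [ 0.03311502  0.51574186 -0.07946157] w 11.332978164951605
r 155.13302785106615 open 41.87871378709433 local y 33.56698565516239
```

Emit:
move_arm --increments '[[[0,0,0.65,-0.35,0,0,0],[0,0,0,0,0,0,0],[0,0,0,0,0,0,0],[0,0,0,0,0,0,0]]]'

```text
time_s: 13.0
ee_pos: [606.8, -122.1, 201.5]
ee_rot: [-178.7, 0.2, 78.0]
force: [-3.5, -0.1, 0.9]
gripper_width: 11.5
```

```bash
python3 arc.py; python3 - <<'E'
from h import *
a=np.radians(-12.2); Rz=np.array([[np.cos(a),-np.sin(a)],[np.sin(a),np.cos(a)]])
for n in ('side','top'):
    f=grab(n); P=cloud(f); save(f,n+'9.png')
    L=P.copy(); L[...,:2]=(P[...,:2]-[586.5,-152])@Rz
    m=(np.abs(L[...,0])<100)&(L[...,1]>75)&(L[...,1]<98)&(L[...,2]>105)&(L[...,2]<230) if n=='side' else (np.abs(L[...,0])<100)&(L[...,1]>-35)&(L[...,1]<98)&(L[...,2]>105)&(L[...,2]<200)
    q=L[m]; print(n,len(q))
    best=0; rng=np.random.default_rng(0)
    for _ in range(400):
        p=q[rng.choice(len(q),3,False)]; v=np.cross(p[1]-p[0],p[2]-p[0]); v/=np.linalg.norm(v)+1e-9
        i=np.abs((q-p[0])@v)<3
        if i.sum()>best and abs(v[1])<.3: best=i.sum(); bi=i
    w=np.linalg.svd(q[bi]-q[bi].mean(0),full_matrices=False)[2][2]; w*=np.sign(w[2]); print(best,w,'angle',np.degrees(np.arctan2(w[0],w[2])))
import shutil
f=cv2.imread('pics/side9.png')[120:320,180:460]; cv2.imwrite('pics/s9c.png',cv2.resize(f,None,fx=2.8,fy=2.8))
E
```

```text
13.0 [ 606.7920552  -122.13430721  201.50075034] [-178.70327039    0.20862606   77.98462621] F [-3.45579065 -0.11703951  0.86622043] [ 0.01362372  0.60176666 -0.04822848] w 11.523788696268603
r 155.287391152429 open 44.42053042470545 local y 33.54996757701314
side 160
69 [-0.68611461  0.23218486  0.68944683] angle -44.86120444401634
top 182
173 [6.93340326e-01 2.95081963e-04 7.20610231e-01] angle 43.8951121535553
```

View pics/s9c.png

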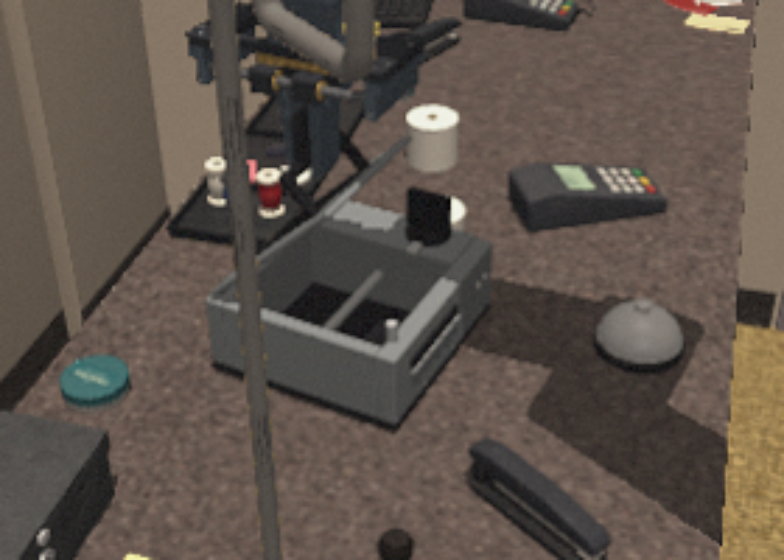

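The side view shows the cover raised and held at the handle, with the knob at rest and the bystanders in place. The top-view plane fit gives 43.9° (173 of 182 points) and the arm pose gives 44.4°. The side fit's -45° is not the cover (wrong sign, 69 of 160 points), so I ignore it. I'll check it is still, then hand in.

```bash
python3 - <<'E'
from h import *
for i in range(3):
    grab('top'); s=monitor.state(); print(s['time_s'],s['ee_pos'].round(2),np.abs(s['qvel']).max().round(3),s['gripper_width'])
v=s['qvel']
if np.abs(v).max()<1.5: print(job.job_done())
E
python3 arc.py
```

```text
13.15 [ 606.78 -122.15  201.52] 0.171 11.591138739690685
13.2 [ 606.79 -122.14  201.5 ] 0.133 11.34706406804543
13.25 [ 606.79 -122.1   201.5 ] 0.087 11.517783939507435
the job is handed in; nothing more can be done
None
the job is handed in; nothing more can be done
```

I turned the release knob to its stop, rotated it back and let go, which left the cover ajar. I then took the cover by its bar handle, raised it to about 44°, and handed the job in at about 13 s, still holding it.

**Knob:** at the stop the fingers had turned 80° against a 68.8° limit, with a reaction torque of 1.26 N m. After I let go, the wrist camera showed the bar parallel to the printer again and the handle about 11 mm higher.

**Cover angle:** the arm pose gives 44.4° and a plane fit from the top camera gives 43.9°. The plane fit from the side camera disagreed (-45°, under half its points fitting). I took it to be another surface, probably the hook stand's pole in front of the printer, and ignored it.

**Hold:** over the last readings the arm was still (joint speeds under 0.2°/s). The fingers stayed closed on the bar at about 11.5 mm, and the last wrist force was about 3.5 N. I had no direct reading of the force between fingers and cover.

**Bystanders:** the ones visible in the last side picture looked in place. I did not measure their positions again.

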